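Unlock a paint-cup shaker and load its mixing balls

ROBOT

A 6-joint arm with a two-finger parallel gripper is mounted at the origin on the work surface. World frame = base frame: x ahead of the robot, y to its left, z up, the work surface at z = 0. Lengths are in mm, angles in rad, forces in N, time in s.
With the tool pointing down it reaches from about 275 to 750 mm from the base axis. Payload 10.2 kg.
Tool frame: the origin (TCP) lies at the very end of the fingers, on their centre line; the grasp point (between the pads) lies 19 mm behind it (ctrl.tcp_to_grasp is the distance from the TCP to the grasp point, in mm); z points along the fingers, x is the direction in which the jaws open and shut, and the axes are right-handed (so a half turn about z gives the same grasp; the last joint's range is limited). The gripper opens to 85 mm and grips with 20 to 120 N. Pads are 22 mm wide; open, the fingers measure 114 mm over their backs; the gripper's body (76 mm by 85 mm) begins 54 mm behind the grasp point. The pads swing forward as they close: fully open they stand 13 mm farther back than shut.
Start: joints at [0.892, 0.313, 1.498, -0, 1.331, -0.223], TCP at [231.108, 471.402, 231.294] pointing down, gripper open.
Joint ranges: [-2.94, 2.94], [-0.97, 2.17], [0.19, 2.56], [-1.23, 4.37], [0.02, 3.11], [-2.88, 2.88]. Speed limits (rad/s): [2.39, 2.39, 3.01, 3.14, 3.14, 3.14].

INTERFACE

Orientations are given as a unit quaternion [w, x, y, z].
In Python, from rig import monitor, vision, order, ctrl gives the robot as it stands. The module is installed in compiled form; this text tells all that it offers.
- The arm moves only by the shell command python3 -m pendant 'ROWS' [FORCE]. ROWS is JSON, a list that holds one entry, the list of rows, each a list of 5 numbers: the closure, from -1 (fully open) to 1 (shut), then the shift along the world's x, y, z in m, then the turn about the world's z in degrees. In form: [[[fingers, dx, dy, dz, spin], ...]]. A call has 1 to 20 rows; each row is the pose to reach, as a shift and turn from the pose commanded when the call began; what a row does not reach only later rows make up. A row lasts 1/10 s, in which the tool goes at most 50 mm and 8.59 degrees, less where a joint would pass 70% of its speed; a pose out of reach is approached as far as the arm can. A call with a gripper value outside its range is refused whole. The fingers move at their own pace and stop on an object; FORCE is the grip in N (left out, the last holds). Time passes only in rows, so rows that repeat a pose let the fingers close. It gives the time, the measured TCP pose, the force and the opening at its end, in the units of the state.
- monitor.sense(): the state, without advancing time (a new reading comes with each control period).
- vision.capture(name): name is "scene" or "top"; returns (picture, depth): 480x640x3 uint8, red, green, blue; 480x640 float32, mm along the optical axis (not along the pixel's ray), 0 where there is no reading.
- vision.camera_info(name): a dict with "fov_y" (degrees; the focal length in pixels is half the picture's height over the tangent of half this angle, whatever the lens; pixels are square), "cx", "cy" (the principal point, pixels), "R" (3x3) and "t" (3): a world point X has camera coordinates R X + t. Camera axes: x right, y down, z forward; pixel columns grow to the right and rows downward; lengths in mm; the calibration is good to about 2 mm. A picture is of the moment at which its call begins. camera_info takes no time and is no camera call.
- order.finish_job(): hands the job in, once; it reports no verdict.
The state is a dict: "time_s": time; "joints": joint angles; "dq": joint speeds; "tau": joint torques, N m; "eef_pos": TCP position; "ee_rot": TCP orientation; "force": force on the tool from outside, world axes, zero at the start; "wrist_torque": the same for the moment, N m; "grip_width": opening from 0.0 (shut) to 1.0 (fully open).
Only numpy, scipy, OpenCV 4.12 (cv2) and the standard library are available. Lean on these libraries where they do the work, as an engineer would, in place of code of your own. Each camera call takes 0.05 s, during which the arm holds its last target.

TASK

Get the paint-cup shaker ready for filling: draw its lock pin up out of the bore and park it in the open notch at the shaker's other front corner, hanging upright with its collar resting on the bracket, then pull the cup carriage out all the way to its stop. Put one steel mixing ball from the wooden rack into each of the two open cups. Leave every cup seated in the carriage and do not disturb the sanding board, the tape roll or the tin on the bench.

Things in the scene. Friction and masses are not known exactly. Their poses are not given: they have to be found in the camera images.
- shaker: Paint-cup shaker, fixed. Origin on the bench, mid-width; x to its rear (drive housing x 100 to 170 mm, 220 wide, top 85), y left seen from the robot, z up. Blue base x -100 to 170, y +-150, 12 mm thick. A clear guard (roof top 83 mm, underside 79 mm above the bench; walls at y +-96) covers x 15 to 100, y +-98 mm, roofing the cups until the carriage is out.
- carriage (a joint): Aluminium cup carriage: 0 = in, under the guard, held by the lock pin; grows as it slides along the shaker's -x (towards the robot) to its stop at 0.09 m. Takes 2 to 3 N, stays where left. Has three square pockets in a row along y (pitch 52 mm), one cup in each.
- carriage_handle (a point): Centre of the top of the carriage's pull handle: black upright round post, 20 mm diameter, standing 40 mm above the carriage's front plate (top 66 mm above the bench); moves with the carriage. When in: 35 mm in front of the shaker's origin, 50 mm in front of the guard's edge. Axes as the shaker's.
- carriage_floor (a point): Point on the floor of the carriage's middle pocket, at its centre, 22 mm above the bench; moves with the carriage. Pocket walls rise to 36 mm above the bench. Axes as the shaker's.
- bore_top (a point): Centre of the mouth of the pin's bore, on top of the steel lug (36 x 50 mm) at the shaker's left front corner (+y side), 52 mm above the bench. Vertical, 13 mm wide, through the 8 mm lug and an ear of the carriage below it. Axes as the shaker's.
- notch_seat (a point): Parked pin's place, on top (52 mm above the bench) of the 8 mm steel notch bracket at the shaker's right front corner (-y side). The notch is a slot through the plate, 14 mm wide, open to the shaker's -y side: closed end 6.5 mm to +y of this point, mouth 27.5 mm to -y; a 14 mm wide prong each side (in x). Axes as the shaker's.
- lock_pin: Loose steel lock pin, about 70 g, upright in the bore at the start. Origin on its axis at the collar's underside, z up. Below: shaft 10 mm diameter, 36 mm long, rounded tip. Collar 24 mm diameter, 4 mm thick, rests on the lug. Above: dark round grip 16 mm diameter, 4 to 36 mm above the origin. Free when raised 36 mm.
- cup_a: An open white round mixing cup, loose in one of the carriage pockets (which one varies): 44 mm outside, 38 mm inside, 40 mm tall, floor 4 mm thick, 50 g. Origin at the centre of its underside, z up. Rim 62 mm above the bench when seated.
- cup_b: The other open white cup, identical to cup_a.
- cup_lidded: A cup of the same size closed by a flat grey lid (40 mm tall in all, 45 mm at the lid), in the remaining pocket; it needs no ball. Origin at the centre of its underside.
- ball_rack: Pale wooden bar fixed to the bench, 130 (x) x 26 (y) x 32 mm tall, with two 15 mm square seats in its top on its long axis x at -40 and +40 mm. Origin at the centre of its underside. A ball waits in each.
- ball_1_center (a point): Centre of one steel mixing ball, 22 mm diameter, 44 g; at the start in the rack's -x end seat with its centre 8 mm above the rack's top.
- ball_2_center (a point): Centre of the other, identical steel ball, at the start in the rack's +x end seat.
- ball_1: The same ball as ball_1_center; origin at its lowest point at the start, turns with the ball: use the point.
- ball_2: The same ball as ball_2_center; use the point.
- sanding_board: Bystander: blue long sanding board, 300 (x) x 70 mm, with two black knobs up to 75 mm high. Origin at the centre of its underside. Leave it alone.
- tape_roll: Bystander: roll of masking tape lying flat, 100 mm outside, 30 mm high. Origin at the centre of its underside. Leave it alone.
- tin: Bystander: closed tin, 80 mm diameter, 110 mm tall. Origin at the centre of its underside. Leave it alone.

How it is judged:
By the outcome, as a careful person would: the job done as asked, in the order asked, and still so for the second after the job is handed in, with the robot touching nothing.
It also fails if it takes over 72 s, if anything falls off the work surface, if the arm or the gripper's body presses on something with over 40 N, if the wrist force passes 120 N, or if a joint passes its speed limit or range.

## Working session

There is one attempt and no reset: what is moved stays moved. The work goes in short steps, Python scripts to look and compute and a shell command to move; the robot and the scene stay as the last step left them, time stands still between calls to the robot, and variables do not carry over. Pictures are saved under pics/ and viewed, and the job is handed in when it is done.

```bash
mkdir -p pics; cat > h.py <<'E'
from rig import monitor, vision, order, ctrl
import numpy as np, cv2
def cap(name,tag):
    p,d=vision.capture(name); cv2.imwrite(f'pics/{tag}.png',p[:,:,::-1]); np.save(f'pics/{tag}.npy',d); return p,d
def K(name):
    c=vision.camera_info(name); f=240/np.tan(np.radians(c['fov_y'])/2); return f,c['cx'],c['cy'],np.array(c['R']),np.array(c['t'])
def px(name,u,v,z):
    f,cx,cy,R,t=K(name); r=R.T@np.array([(u-cx)/f,(v-cy)/f,1]); o=-R.T@t; s=(z-o[2])/r[2]; return o+s*r
def proj(name,X):
    f,cx,cy,R,t=K(name); c=R@np.array(X,float)+t; return cx+f*c[0]/c[2],cy+f*c[1]/c[2]
def world(name,d):
    f,cx,cy,R,t=K(name); v,u=np.mgrid[:480,:640]; P=np.stack([(u-cx)/f*d,(v-cy)/f*d,d],-1); return (P-t)@R
E
python3 - <<'E'
from h import *
for n in('scene','top'):
    cap(n,n+'0'); print(n,vision.camera_info(n))
print(monitor.sense(), ctrl.tcp_to_grasp)
E
```

```text
scene {'fov_y': 53.851538257061215, 'cx': 322.5179505395247, 'cy': 237.01167663124403, 'R': array([[ 0.29941488,  0.95410423, -0.0059873 ],
       [ 0.69036277, -0.22097113, -0.68889114],
       [-0.65859697,  0.20213085, -0.72484009]]), 't': array([-129.22457535, -331.07475996, 1483.73927422])}
top {'fov_y': 43.88560777045042, 'cx': 315.5143535256067, 'cy': 240.7414856210142, 'R': array([[ 0.00690699, -0.99995693, -0.00619864],
       [-0.99648618, -0.00636531, -0.08351511],
       [ 0.08347206,  0.0067537 , -0.99648723]]), 't': array([ -32.9150513 ,  564.78245201, 1552.84237323])}
{'time_s': 0.1, 'joints': array([ 8.91606373e-01,  3.13408206e-01,  1.49836276e+00, -1.96215359e-05,
        1.33101347e+00, -2.23425928e-01]), 'dq': array([ 0.00045137, -0.00176943, -0.00112333,  0.00124494, -0.00169755,
        0.00109102]), 'tau': array([ 1.76001478e-03, -4.12903547e+01, -2.60143930e+01, -2.73410287e-04,
        3.03571273e-03, -6.49822042e-06]), 'eef_pos': array([230.9545332 , 471.20998942, 230.78444145]), 'ee_rot': array([ 2.04400263e-04,  8.48570496e-01,  5.29081995e-01, -5.59818795e-04]), 'force': array([-1.15491115, -0.12605606, -0.07610074]), 'wrist_torque': array([ 0.01164925, -0.05029648,  0.03260124]), 'grip_width': 1.0038323710894879} 18.700000000000003
```

View pics/scene0.png

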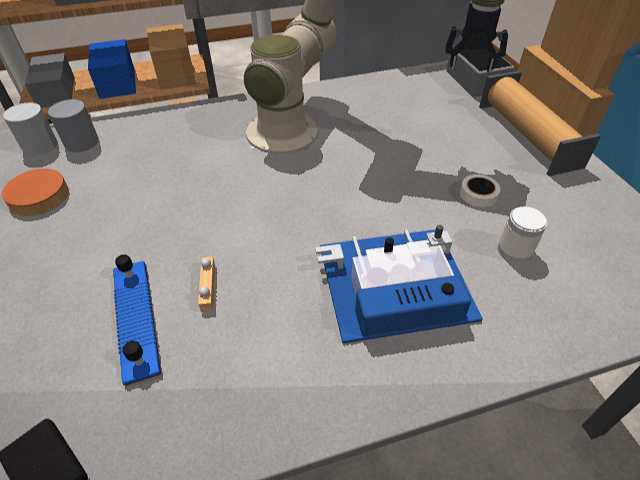

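View pics/top0.png

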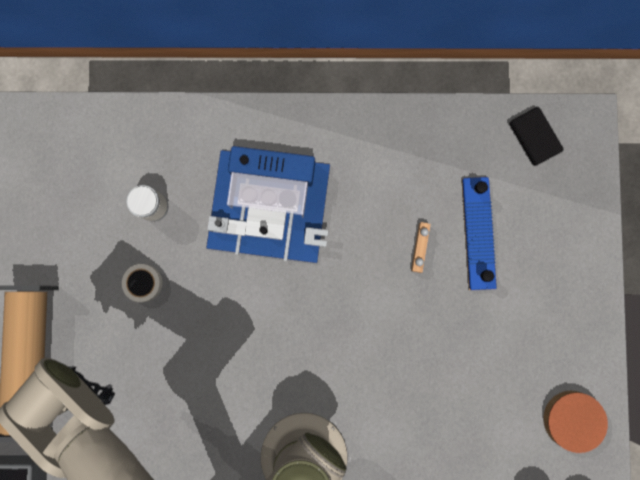

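```bash
python3 - <<'E'
from h import *
t=cv2.imread('pics/top0.png'); s=cv2.imread('pics/scene0.png')
cv2.imwrite('pics/tz.png',cv2.resize(t[130:280,190:350],(800,750),interpolation=2)[:600])
cv2.imwrite('pics/tz2.png',cv2.resize(t[210:280,380:460],(640,560),interpolation=2))
cv2.imwrite('pics/sz.png',cv2.resize(s[220:345,300:490],(800,526),interpolation=2))
cv2.imwrite('pics/sz2.png',cv2.resize(s[245:325,180:240],(450,600),interpolation=2))
E
```

```text
(no output)
```

View pics/tz.png

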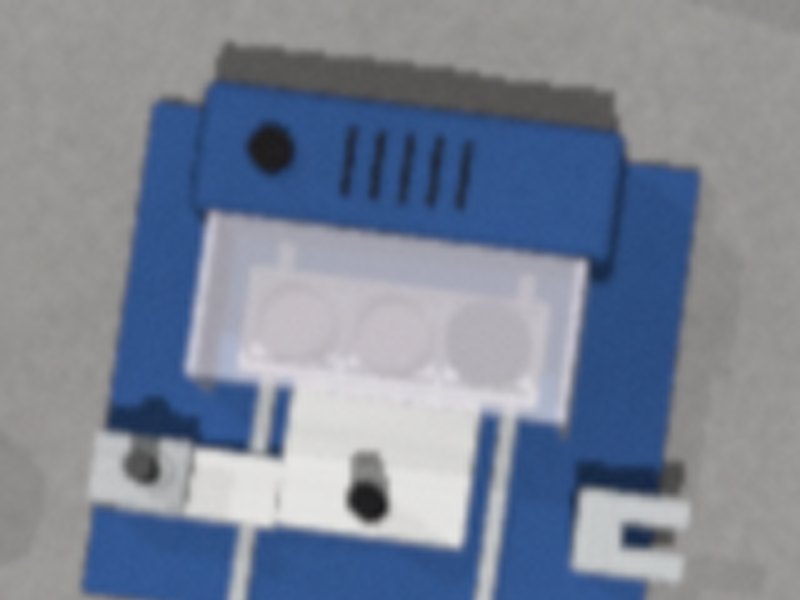

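View pics/tz2.png

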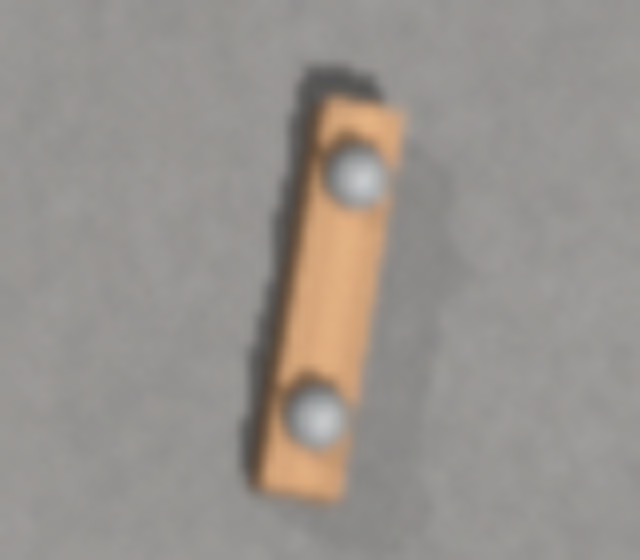

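View pics/sz.png

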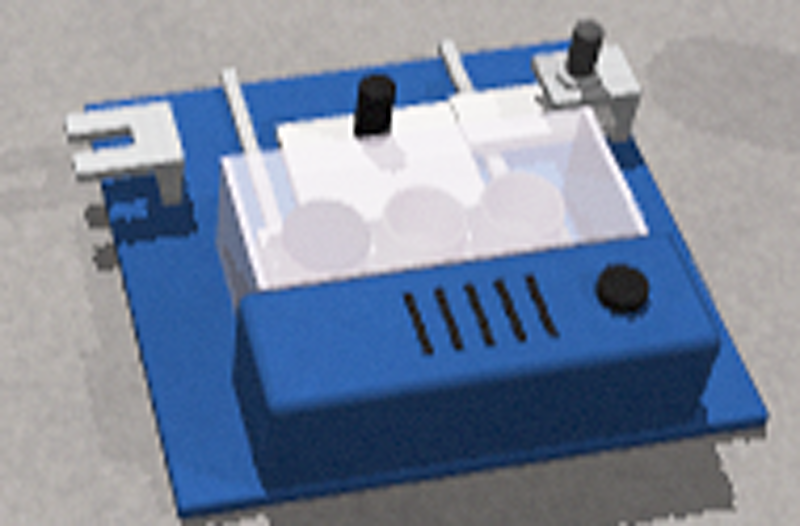

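View pics/sz2.png

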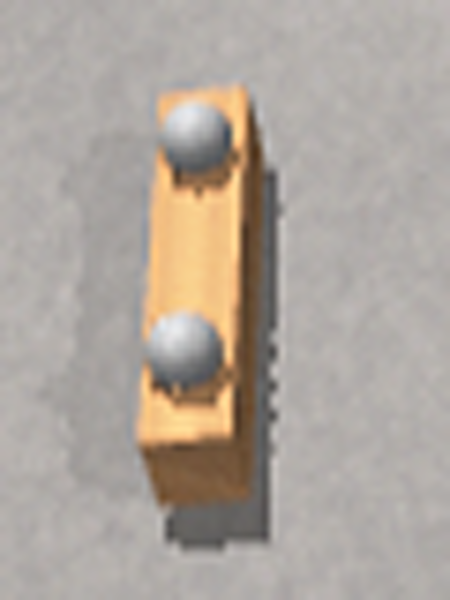

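```bash
cat > fit.py <<'E'
from h import *
from scipy.optimize import least_squares
T=lambda U,V:((U+.5)/5-.5+190,(V+.5)/5-.5+130)
s=800/190
S=lambda U,V:((U+.5)/s-.5+300,(V+.5)/s-.5+220)
obs=[('top',T(369,503),(-35,0,66)),('top',T(155,100),(170,150,12)),('top',T(698,170),(170,-150,12)),('top',T(84,592),(-100,150,12)),
('top',T(186,376),(15,98,83)),('top',T(566,425),(15,-98,83)),('top',T(213,83),(170,110,85)),('top',T(622,133),(170,-110,85)),
('scene',S(377,84),(-35,0,66)),('scene',S(766,420),(170,150,12)),('scene',S(178,513),(170,-150,12)),('scene',S(86,106),(-100,-150,12))]
def W(p,X): c,n=np.cos(p[2]),np.sin(p[2]); return np.array([p[0]+c*X[0]-n*X[1],p[1]+n*X[0]+c*X[1],X[2]])
def res(p): return np.concatenate([np.subtract(proj(n,W(p,X)),uv) for n,uv,X in obs])
r=least_squares(res,[550,100,0],loss='soft_l1'); p=r.x
def tri(os):
    f=lambda X:np.concatenate([np.subtract(proj(n,X),uv) for n,uv in os])
    r=least_squares(f,[500,0,50]); return r.x,r.fun
if __name__=='__main__':
    print(p,np.degrees(p[2])); print(res(p).reshape(-1,2).round(1))
    def L(X): c,n=np.cos(p[2]),np.sin(p[2]); d=X-np.array([p[0],p[1],0]); return (c*d[0]+n*d[1],-n*d[0]+c*d[1],X[2])
    Z=lambda U,V:((U+.5)/8-.5+380,(V+.5)/8-.5+210)
    Q=lambda U,V:((U+.5)/7.5-.5+180,(V+.5)/7.5-.5+245)
    for nm,a,b in [('ball2',Z(356,178),Q(195,348-0) if 0 else Q(185,348)),('ball1',Z(316,413),Q(196,135)),('handle',T(369,503),S(377,84)),('pintop',T(143,468),S(587,30)),('notchprong',T(685,580),S(72,112)),('notchclosed',T(622,537),S(133,133))]:
        X,e=tri([('top',a),('scene',b)]); print(nm,X.round(1),e.round(1),np.round(L(X),1))
        print('   top@z', [np.round(px('top',*a,z)[:2],1) for z in (40,52,66,88)],' scene', [np.round(px('scene',*b,z)[:2],1) for z in (40,52,66,88)])
E
python3 fit.py
```

```text
[ 6.24189671e+02  1.02800266e+02 -1.25449387e-01] -7.187720425001296
[[-0.8 -0.6]
 [-0.4 -0. ]
 [ 1.   0.3]
 [-0.9  0.3]
 [ 0.1 -0.2]
 [-0.1  0. ]
 [-1.4 -1.3]
 [ 1.3 -0.4]
 [-0.7  0.4]
 [ 0.6 -0.9]
 [-0.4 -0.2]
 [-1.6 -0.5]]
ball2 [ 588.6 -312.2   43.4] [-0.2 -0.  -0.2  0. ] [  16.6 -416.2   43.4]
   top@z [array([ 588.9, -313.4]), array([ 587.7, -311.2]), array([ 586.3, -308.8]), array([ 584.1, -304.9])]  scene [array([ 585.9, -312.1]), array([ 595.7, -311.1]), array([ 607.2, -310.1]), array([ 625.1, -308.4])]
ball1 [ 511.6 -298.3   45.1] [-0.2 -0.  -0.2  0. ] [ -61.5 -412.    45.1]
   top@z [array([ 511.8, -299.7]), array([ 511.2, -297.7]), array([ 510.5, -295.3]), array([ 509.4, -291.7])]  scene [array([ 507.1, -298.2]), array([ 518.1, -297.5]), array([ 530.9, -296.7]), array([ 551. , -295.3])]
handle [588.7 107.3  66.4] [-0.8 -0.3 -0.8  0. ] [-35.8   0.1  66.4]
   top@z [array([590.5, 107.7]), array([589.3, 106.5]), array([587.9, 105.2]), array([585.6, 103.1])]  scene [array([567. , 121.2]), array([577. , 115.7]), array([588.8, 109.3]), array([607.3,  99.1])]
pintop [603.8 220.6  87.3] [-0.8 -0.4 -0.7  0. ] [-34.9 114.3  87.3]
   top@z [array([608.2, 226.7]), array([606.9, 224.7]), array([605.3, 222.3]), array([602.8, 218.5])]  scene [array([564.3, 251.6]), array([574.5, 244.2]), array([586.3, 235.5]), array([604.8, 221.8])]
notchprong [550.7 -54.1  58.3] [-1.6 -0.4 -1.4  0.1] [ -53.2 -164.9   58.3]
   top@z [array([551. , -58.4]), array([550.1, -58.2]), array([549.1, -58.1]), array([547.4, -57.8])]  scene [array([535.5, -46.4]), array([546. , -49.4]), array([558.3, -53. ]), array([577.7, -58.5])]
notchclosed [572.4 -24.3  54.5] [-0.4 -0.1 -0.4  0. ] [ -35.4 -132.6   54.5]
   top@z [array([573.4, -25.2]), array([572.3, -25.3]), array([571.1, -25.5]), array([569.1, -25.7])]  scene [array([560.4, -19.3]), array([570.5, -22.7]), array([582.4, -26.7]), array([601.1, -33. ])]
```

```bash
python3 -m pendant '[[[-1,0.04,-0.027,0,4],[-1,0.08,-0.054,0,8],[-0.5,0.12,-0.081,0,12],[0,0.16,-0.108,0,16],[0,0.2,-0.135,-0.01,18.9],[0,0.24,-0.162,-0.03,18.9],[0,0.28,-0.189,-0.05,18.9],[0,0.32,-0.216,-0.07,18.9],[0,0.36,-0.243,-0.09,18.9],[0,0.373,-0.251,-0.1,18.9],[0,0.373,-0.251,-0.11,18.9],[0,0.373,-0.251,-0.11,18.9],[0,0.373,-0.251,-0.11,18.9]]]' 40
python3 - <<'E'
from h import *
cap('scene','s1');cap('top','t1')
t=cv2.imread('pics/t1.png'); s=cv2.imread('pics/s1.png')
a=cv2.resize(s[160:280,350:510],(800,600),interpolation=2)
cv2.imwrite('pics/s1z.png',a);cv2.imwrite('pics/t1z.png',cv2.resize(t[130:280,170:350],(720,600),interpolation=2))
print(monitor.sense()['eef_pos'],monitor.sense()['grip_width'])
E
```

```text
time_s: 1.4
eef_pos: [603.4, 221.3, 121.7]
ee_rot: [-0.0, 0.75, 0.662, 0.0]
force: [1.1, 0.2, 0.2]
grip_width: 0.5
[603.71575096 221.3964174  122.43086052] 0.49783309924586155
```

View pics/s1z.png

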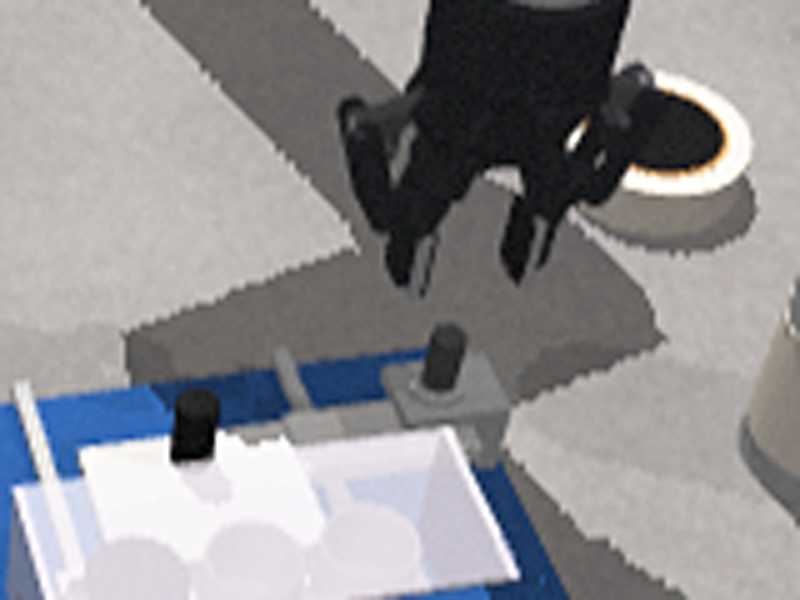

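View pics/t1z.png

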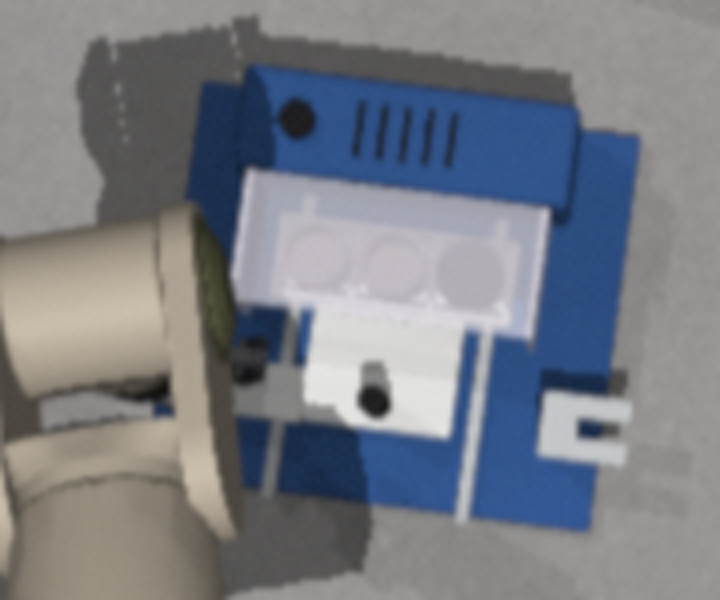

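```bash
python3 -m pendant '[[[0,0,0,-0.02,0],[0,0,0,-0.04,0],[0,0,0,-0.053,0],[0,0,0,-0.06,0],[0,0,0,-0.06,0],[0.4,0,0,-0.06,0],[1,0,0,-0.06,0],[1,0,0,-0.06,0],[1,0,0,-0.06,0],[1,0,0,-0.06,0]]]' 40
python3 - <<'E'
from h import *
print(proj('scene',[603.7,221.4,122]))
cap('scene','s2');s=cv2.imread('pics/s2.png')
cv2.imwrite('pics/s2z.png',cv2.resize(s[160:280,350:510],(800,600),interpolation=2))
E
```

```text
time_s: 2.5
eef_pos: [604.7, 220.9, 62.4]
ee_rot: [0.0, 0.75, 0.661, 0.001]
force: [-1.2, 3.2, 5.9]
grip_width: 0.178
(np.float64(441.2981921606036), np.float64(215.58445124859367))
```

View pics/s2z.png

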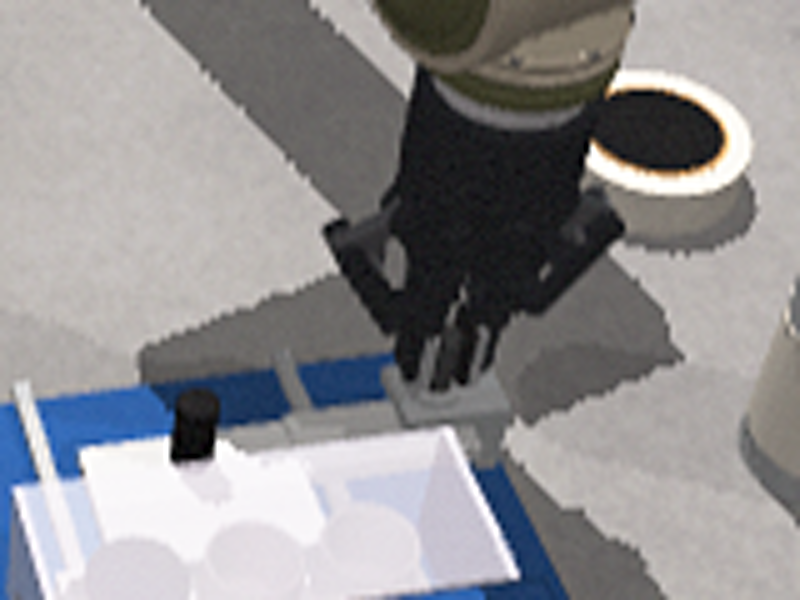

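```bash
python3 -m pendant '[[[1,0,0,0.008,0],[1,0,0,0.016,0],[1,0,0,0.024,0],[1,0,0,0.032,0],[1,0,0,0.04,0],[1,0,0,0.05,0],[1,0,0,0.06,0],[1,0,0,0.06,0],[1,0,0,0.06,0]]]' 60
python3 - <<'E'
from h import *
cap('scene','s3');s=cv2.imread('pics/s3.png')
cv2.imwrite('pics/s3z.png',cv2.resize(s[160:280,350:510],(800,600),interpolation=2))
E
```

```text
time_s: 3.45
eef_pos: [604.1, 220.3, 121.4]
ee_rot: [0.0, 0.75, 0.661, -0.0]
force: [0.4, 0.7, -1.3]
grip_width: 0.162
```

View pics/s3z.png

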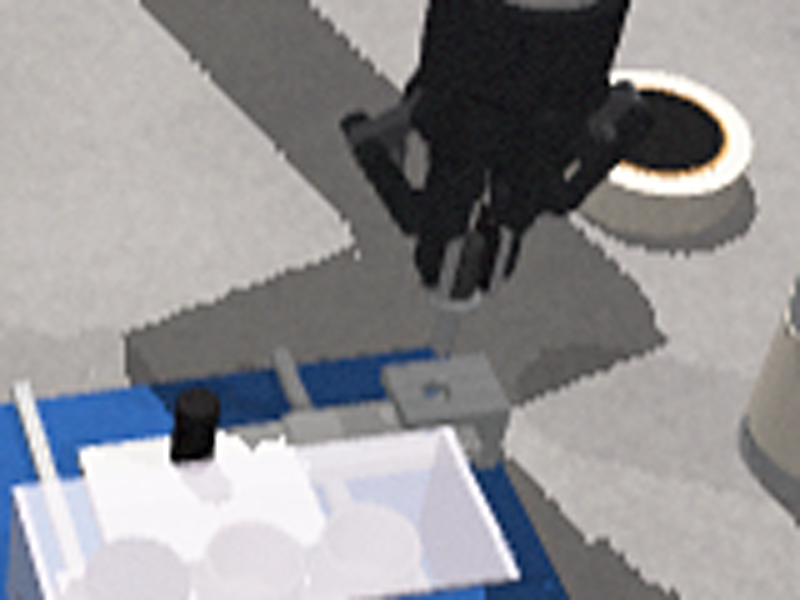

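```bash
python3 -m pendant '[[[1,0,0,0.02,0],[1,-0.004,-0.031,0.03,0],[1,-0.008,-0.062,0.03,0],[1,-0.012,-0.093,0.03,0],[1,-0.016,-0.125,0.03,0],[1,-0.02,-0.157,0.03,0],[1,-0.024,-0.189,0.03,0],[1,-0.028,-0.22,0.03,0],[1,-0.032,-0.251,0.01,0],[1,-0.032,-0.251,-0.01,0],[1,-0.032,-0.251,-0.012,0],[1,-0.032,-0.251,-0.012,0],[1,-0.032,-0.251,-0.012,0],[1,-0.032,-0.251,-0.012,0]]]'
python3 - <<'E'
from h import *
cap('scene','s4');s=cv2.imread('pics/s4.png');cap('top','t4');t=cv2.imread('pics/t4.png')
cv2.imwrite('pics/s4z.png',cv2.resize(s[195:295,290:390],(600,600),interpolation=2))
cv2.imwrite('pics/t4z.png',cv2.resize(t[180:280,270:370],(600,600),interpolation=2))
E
```

```text
time_s: 4.9
eef_pos: [572.6, -30.2, 110.2]
ee_rot: [0.001, 0.75, 0.662, 0.0]
force: [1.0, 0.4, -1.0]
grip_width: 0.163
```

View pics/s4z.png

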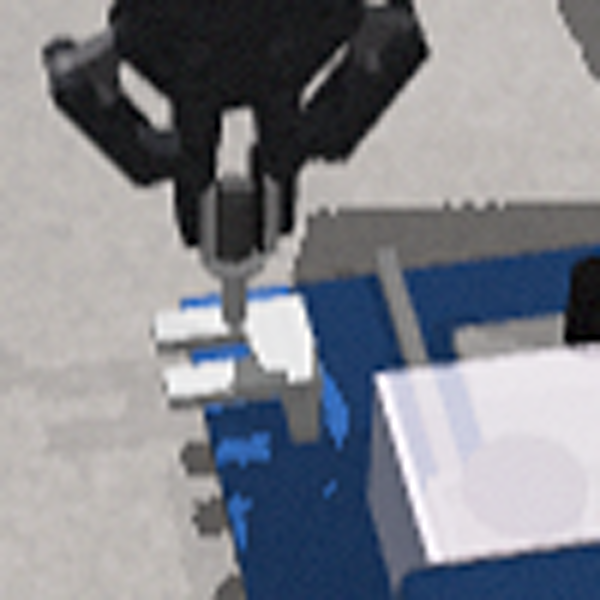

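View pics/t4z.png

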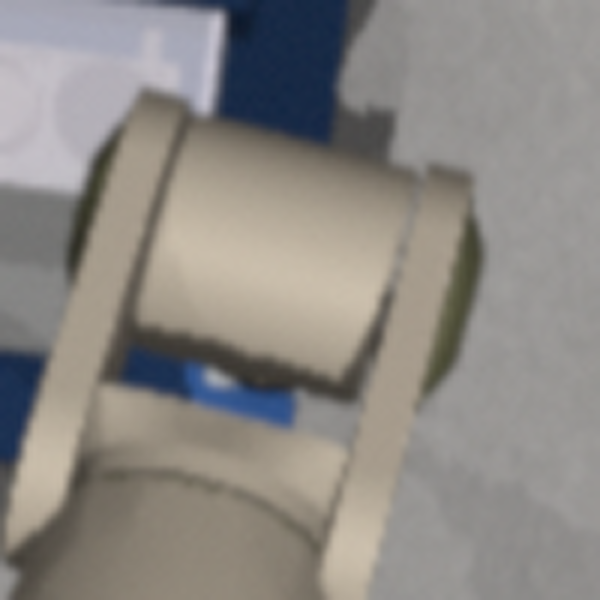

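```bash
python3 - <<'E'
from h import *
c=lambda p:np.round([(p[0]-290+.5)*6-.5,(p[1]-195+.5)*6-.5])
for z in (64,100): print(z,c(proj('scene',[572.6,-30.2,z])))
print('at seat z52',c(proj('scene',[572.6,-30.2,52])), c(proj('scene',[571.6,-30.8,52])))
for U,V in((234,325),):print(px('scene',(U+.5)/6-.5+290,(V+.5)/6-.5+195,65))
# notch corners in this crop at z=52
for U,V in((155,347),(155,313),(240,343),(165,372),(303,293),(312,378),(252,357)):print(U,V,px('scene',(U+.5)/6-.5+290,(V+.5)/6-.5+195,52).round(1))
E
```

```text
64 [233. 327.]
100 [233. 260.]
at seat z52 [233. 348.] [230. 347.]
[572.81157582 -29.73877815  65.        ]
155 347 [563.2 -57.7  52. ]
155 313 [546.7 -52.7  52. ]
240 343 [571.  -26.7  52. ]
165 372 [576.2 -57.8  52. ]
303 293 [554.    4.1  52. ]
312 378 [595.7  -6.7  52. ]
252 357 [579.  -24.6  52. ]
```

```bash
python3 - <<'E'
from h import *
s=cv2.imread('pics/s3.png');t=cv2.imread('pics/t1.png')
cv2.imwrite('pics/s3n.png',cv2.resize(s[238:278,308:358],(800,640),interpolation=2)[:600])
cv2.imwrite('pics/t1n.png',cv2.resize(t[222:252,298:338],(800,600),interpolation=2))
E
```

```text
(no output)
```

View pics/s3n.png

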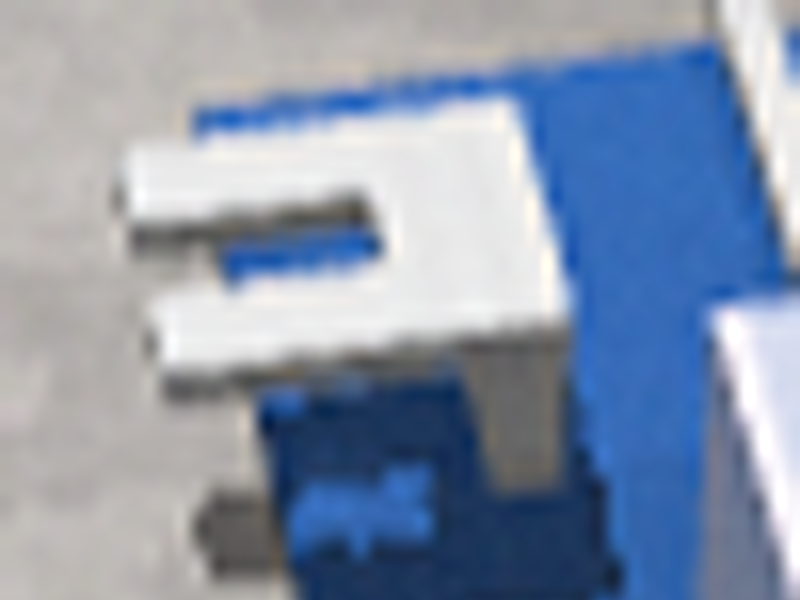

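View pics/t1n.png

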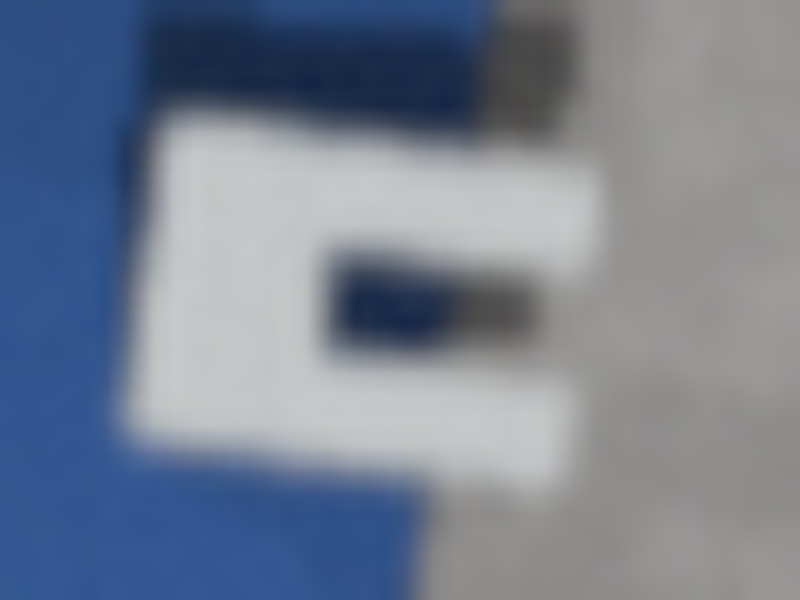

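```bash
python3 - <<'E'
from h import *
from fit import p
c,n=np.cos(p[2]),np.sin(p[2])
def L(X): d=np.array(X)[:2]-p[:2]; return np.round([c*d[0]+n*d[1],-n*d[0]+c*d[1]],1)
A=lambda U,V:px('scene',(U+.5)/16-.5+308,(V+.5)/16-.5+238,52)
B=lambda U,V:px('top',(U+.5)/20-.5+298,(V+.5)/20-.5+222,52)
for q in[(130,150),(515,100),(570,318),(160,365),(130,222),(362,195),(155,300),(385,258)]: print('S',q,A(*q)[:2].round(1),L(A(*q)))
for q in[(330,250),(320,350),(605,155),(560,495),(597,275),(577,378),(155,108),(125,440)]: print('T',q,B(*q)[:2].round(1),L(B(*q)))
print('pin',L([572.7,-30,0]),L([572.8,-29.7,0]),'orig',L([603.8,220.6]))
E
```

```text
S (130, 150) [547.3 -52.3] [ -56.9 -163.5]
S (515, 100) [554.8   2.9] [ -56.3 -107.8]
S (570, 318) [596.3  -3.2] [ -14.5 -108.6]
S (160, 365) [587.1 -60.1] [ -16.4 -166.2]
S (130, 222) [560.4 -56.3] [ -43.3 -165.9]
S (362, 195) [565.5 -23.6] [ -42.4 -132.7]
S (155, 300) [575.5 -57.2] [ -28.3 -164.9]
S (385, 258) [577.8 -24.2] [ -30.1 -131.8]
T (330, 250) [580.1 -25.4] [ -27.7 -132.7]
T (320, 350) [567.  -24.2] [ -40.8 -133.1]
T (605, 155) [592.7 -61. ] [ -10.7 -166.5]
T (560, 495) [548.4 -55.4] [ -55.4 -166.5]
T (597, 275) [577.1 -60.1] [ -26.4 -167.5]
T (577, 378) [563.6 -57.6] [ -40.  -166.7]
T (155, 108) [598.5  -2.4] [ -12.3 -107.6]
T (125, 440) [555.2   1.1] [ -55.8 -109.5]
pin [ -34.5 -138.2] [ -34.4 -137.9] orig [-35.  114.3]
```

```bash
python3 -m pendant '[[[1,-0.001,-0.0015,0,0],[1,-0.001,-0.0015,-0.006,0],[1,-0.001,-0.0015,-0.012,0],[1,-0.001,-0.0015,-0.018,0],[1,-0.001,-0.0015,-0.022,0],[1,-0.001,-0.0015,-0.026,0],[1,-0.001,-0.0015,-0.026,0],[1,-0.001,-0.0015,-0.026,0]]]'
python3 - <<'E'
from h import *
cap('scene','s5');s=cv2.imread('pics/s5.png')
cv2.imwrite('pics/s5z.png',cv2.resize(s[228:278,308:358],(600,600),interpolation=2))
E
```

```text
time_s: 5.8
eef_pos: [571.2, -32.1, 83.3]
ee_rot: [0.0, 0.75, 0.661, 0.0]
force: [0.2, 0.4, -0.1]
grip_width: 0.161
```

View pics/s5z.png

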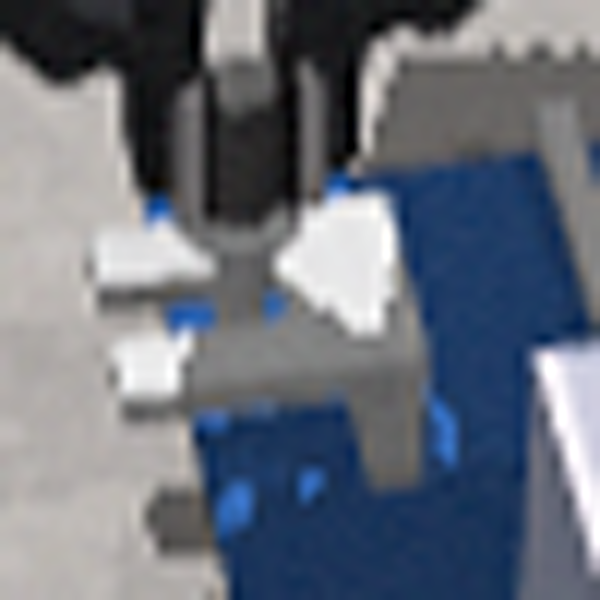

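```bash
python3 -m pendant '[[[1,0,0,-0.006,0],[1,0,0,-0.012,0],[1,0,0,-0.017,0],[1,0,0,-0.020,0],[1,0,0,-0.0215,0],[1,0,0,-0.0215,0],[1,0,0,-0.0215,0]]]'
python3 - <<'E'
from h import *
cap('scene','s6');s=cv2.imread('pics/s6.png')
cv2.imwrite('pics/s6z.png',cv2.resize(s[228:278,308:358],(600,600),interpolation=2))
E
```

```text
time_s: 6.55
eef_pos: [571.0, -32.1, 62.4]
ee_rot: [-0.0, 0.75, 0.661, -0.0]
force: [-5.1, -0.1, 7.9]
grip_width: 0.167
```

View pics/s6z.png

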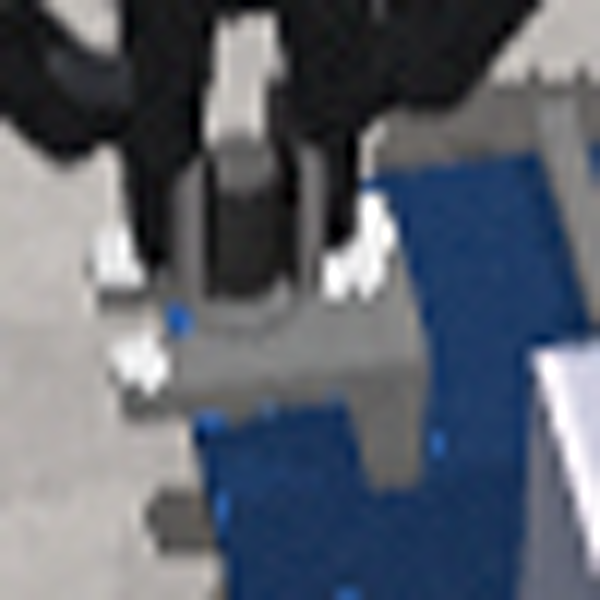

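```bash
python3 -m pendant '[[[0.5,0,0,0,0],[0.3,0,0,0,0],[0.1,0,0,0,0],[0.1,0,0,0,0],[0.1,0,0,0.01,0],[0.1,0,0,0.03,0],[0.1,0,0,0.06,0],[0.1,0.004,0.03,0.06,0],[0.1,0.008,0.06,0.06,0],[0.1,0.013,0.1,0.06,0],[0.1,0.018,0.139,0.06,0],[0.1,0.018,0.139,0.06,0],[0.1,0.018,0.139,0.06,0]]]'
python3 - <<'E'
from h import *
cap('scene','s7');s=cv2.imread('pics/s7.png')
cv2.imwrite('pics/s7z.png',cv2.resize(s[160:310,300:460],(640,600),interpolation=2))
cap('top','t7');s=cv2.imread('pics/t7.png')
cv2.imwrite('pics/t7z.png',cv2.resize(s[190:270,270:350],(600,600),interpolation=2))
E
```

```text
time_s: 7.9
eef_pos: [589.1, 107.5, 122.3]
ee_rot: [0.0, 0.75, 0.662, 0.0]
force: [0.9, 0.5, -0.5]
grip_width: 0.45
```

View pics/s7z.png

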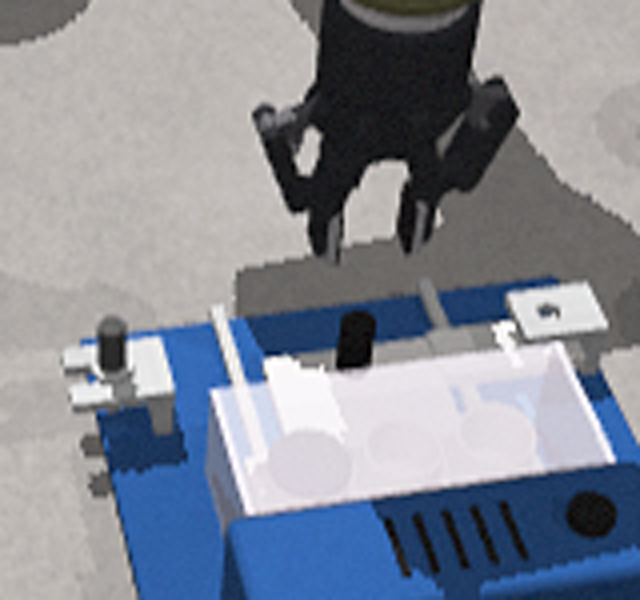

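View pics/t7z.png

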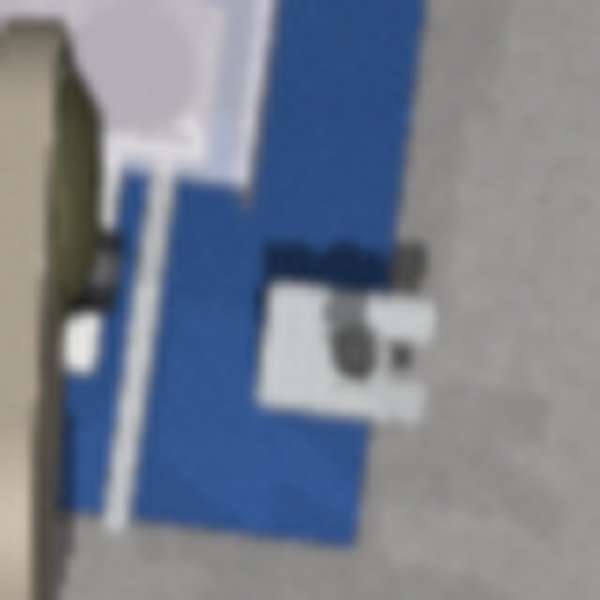

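```bash
python3 -m pendant '[[[0.1,0,0,-0.025,0],[0.1,0,0,-0.05,0],[0.1,0,0,-0.07,0],[0.1,0,0,-0.082,0],[0.1,0,0,-0.082,0],[0.6,0,0,-0.082,0],[1,0,0,-0.082,0],[1,0,0,-0.082,0],[1,0,0,-0.082,0],[1,0,0,-0.082,0]]]' 50
```

```text
time_s: 9.0
eef_pos: [589.9, 108.7, 41.2]
ee_rot: [-0.0, 0.75, 0.661, 0.002]
force: [2.0, 10.1, -2.7]
grip_width: 0.218
```

```bash
python3 -m pendant '[[[1,-0.006,0.0018,0,0],[1,-0.016,0.003,0,0],[1,-0.026,0.0043,0,0],[1,-0.036,0.0055,0,0],[1,-0.046,0.0068,0,0],[1,-0.056,0.008,0,0],[1,-0.066,0.0093,0,0],[1,-0.074,0.0103,0,0],[1,-0.081,0.0112,0,0],[1,-0.085,0.0117,0,0],[1,-0.085,0.0117,0,0]]]'
```

```text
time_s: 10.1
eef_pos: [504.4, 119.5, 41.1]
ee_rot: [0.0, 0.75, 0.661, 0.001]
force: [-1.7, 7.3, 0.6]
grip_width: 0.209
```

```bash
python3 -m pendant '[[[1,-0.002,0.0003,0,0],[1,-0.004,0.0005,0,0],[1,-0.006,0.0008,0,0],[1,-0.006,0.0008,0,0]]]'
```

```text
time_s: 10.5
eef_pos: [500.7, 120.0, 41.2]
ee_rot: [0.002, 0.75, 0.661, 0.003]
force: [10.3, 6.2, -9.2]
grip_width: 0.215
```

```bash
python3 -m pendant '[[[1,-0.001,0,0,0],[1,-0.002,0,0,0],[1,-0.002,0,0,0]]]'
python3 -m pendant '[[[1,0.001,0,0,0],[0.5,0.002,0,0,0],[0.2,0.002,0,0,0],[0.1,0.002,0,0,0],[0.1,0.002,0,0,0],[0.1,0.002,0,0.02,0],[0.1,0.002,0,0.05,0],[0.1,0.002,0,0.08,0],[0.1,0.002,0,0.12,0],[0.1,-0.02,-0.04,0.14,0],[0.1,-0.02,-0.08,0.14,0],[0.1,-0.02,-0.12,0.14,0],[0.1,-0.02,-0.16,0.14,0],[0.1,-0.02,-0.2,0.14,0],[0.1,-0.02,-0.24,0.14,0],[0.1,-0.02,-0.28,0.14,0],[0.1,-0.02,-0.32,0.14,0],[0.1,-0.01,-0.36,0.14,0],[0.1,0,-0.4,0.14,0],[0.1,0.007,-0.42,0.1,0]]]' 
python3 - <<'E'
from h import *
print(monitor.sense()['eef_pos'])
cap('scene','s8');s=cv2.imread('pics/s8.png')
cv2.imwrite('pics/s8z.png',cv2.resize(s[200:330,310:480],(784,600),interpolation=2))
cap('top','t8');s=cv2.imread('pics/t8.png')
cv2.imwrite('pics/t8z.png',cv2.resize(s[140:290,200:350],(600,600),interpolation=2))
E
```

```text
time_s: 10.8
eef_pos: [500.6, 120.0, 41.3]
ee_rot: [0.004, 0.751, 0.661, 0.005]
force: [20.4, 7.7, -17.2]
grip_width: 0.213
time_s: 12.8
eef_pos: [505.0, -305.3, 143.7]
ee_rot: [0.005, 0.751, 0.66, 0.0]
force: [0.6, -0.7, -0.8]
grip_width: 0.447
[ 504.95759602 -305.32809546  143.70737882]
```

View pics/s8z.png

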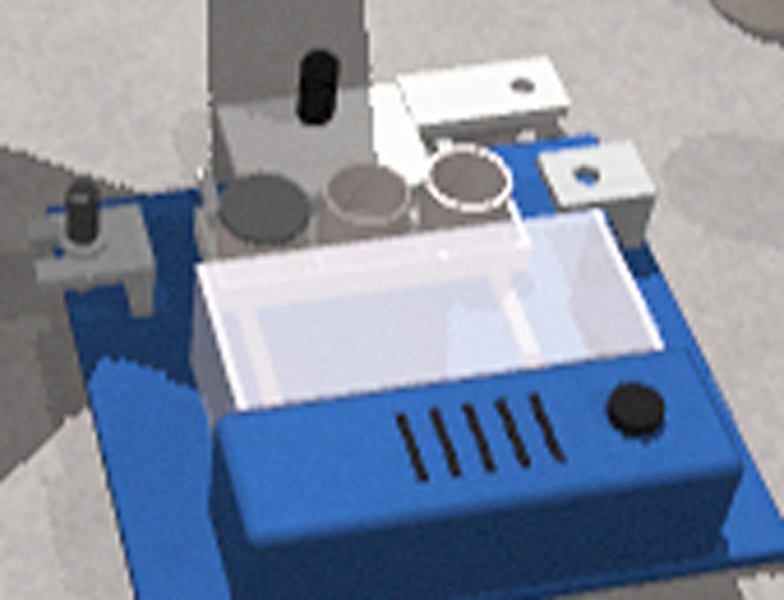

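View pics/t8z.png

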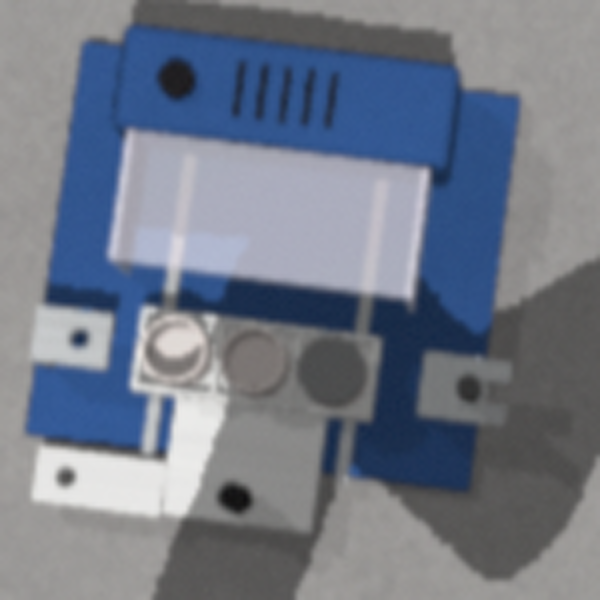

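View pics/s8.png

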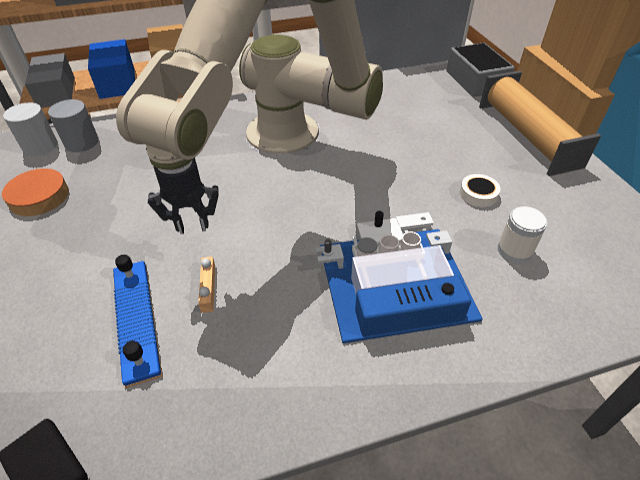

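```bash
python3 -m pendant '[[[0,0.0055,0.0065,-0.03,-3],[0,0.0055,0.0065,-0.06,-3],[0,0.0055,0.0065,-0.069,-3],[0,0.0055,0.0065,-0.069,-3],[0,0.0055,0.0065,-0.069,-3]]]' 
python3 - <<'E'
from h import *
print(monitor.sense()['eef_pos'])
cap('scene','s9');s=cv2.imread('pics/s9.png')
cv2.imwrite('pics/s9z.png',cv2.resize(s[225:325,160:260],(600,600),interpolation=2))
cap('top','t9');s=cv2.imread('pics/t9.png')
cv2.imwrite('pics/t9z.png',cv2.resize(s[210:280,380:460],(640,560),interpolation=2))
A=lambda U,V:px('top',(U+.5)/4-.5+200,(V+.5)/4-.5+140,62)
B=lambda U,V:px('scene',(U+.5)/4.61-.5+310,(V+.5)/4.61-.5+200,62)
print('L',A(178,347),B(468,178),'M',A(254,360),B(367,193))
from fit import W,p
for y in(52,0):print([W(p,(x-90,y,62)).round(1) for x in(55,)])
print('handle',A(236,497),W(p,(-125,0,66)))
E
```

```text
time_s: 13.4
eef_pos: [509.2, -294.4, 72.7]
ee_rot: [0.001, 0.767, 0.641, 0.0]
force: [0.3, -0.1, 0.2]
grip_width: 0.5
[ 509.2338878  -294.41556873   72.68262986]
L [597.90166622 155.62431389  62.        ] [596.78577745 160.45196787  62.        ] M [589.75568542 106.29641289  62.        ] [590.95392801 108.91508818  62.        ]
[array([596. , 158.8,  62. ])]
[array([589.5, 107.2,  62. ])]
handle [501.06714526 116.62433935  62.        ] [500.17197813 118.44034157  66.        ]
```

View pics/s9z.png

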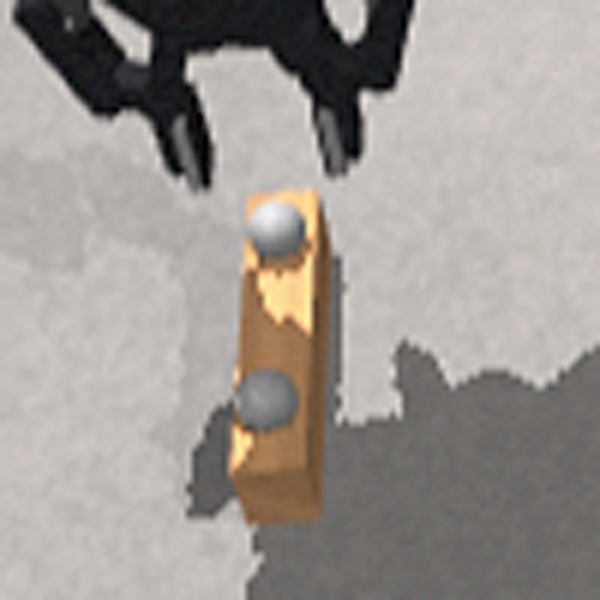

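View pics/t9z.png

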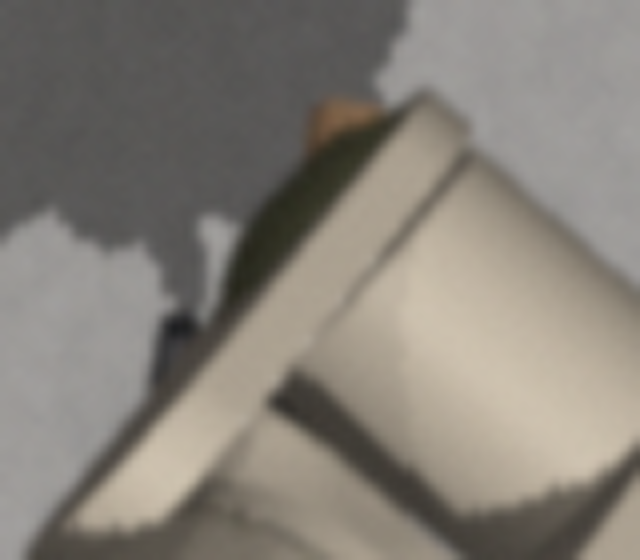

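```bash
python3 - <<'E'
from h import *
c=lambda p:np.round([(p[0]-160+.5)*6-.5,(p[1]-225+.5)*6-.5])
for X in([509.2,-294.4,72],[509.2,-294.4,75],[509.2,-294.4,40],[510.5,-298.8,40],[512,-299.5,40]):print(X,c(proj('scene',X)))
E
```

```text
[509.2, -294.4, 72] [272. 173.]
[509.2, -294.4, 75] [270. 167.]
[509.2, -294.4, 40] [288. 230.]
[510.5, -298.8, 40] [276. 235.]
[512, -299.5, 40] [275. 238.]
```

```bash
python3 -m pendant '[[[0.1,0.001,-0.0045,-0.01,0],[0.1,0.001,-0.0045,-0.025,0],[0.1,0.001,-0.0045,-0.036,0],[0.1,0.001,-0.0045,-0.036,0],[0.1,0.001,-0.0045,-0.036,0]]]' 30
python3 - <<'E'
from h import *
cap('scene','s10');s=cv2.imread('pics/s10.png')
cv2.imwrite('pics/s10z.png',cv2.resize(s[235:295,180:240],(600,600),interpolation=2))
E
```

```text
time_s: 14.0
eef_pos: [509.7, -298.7, 34.9]
ee_rot: [0.0, 0.767, 0.641, 0.0]
force: [0.1, 0.2, -0.4]
grip_width: 0.45
```

View pics/s10z.png

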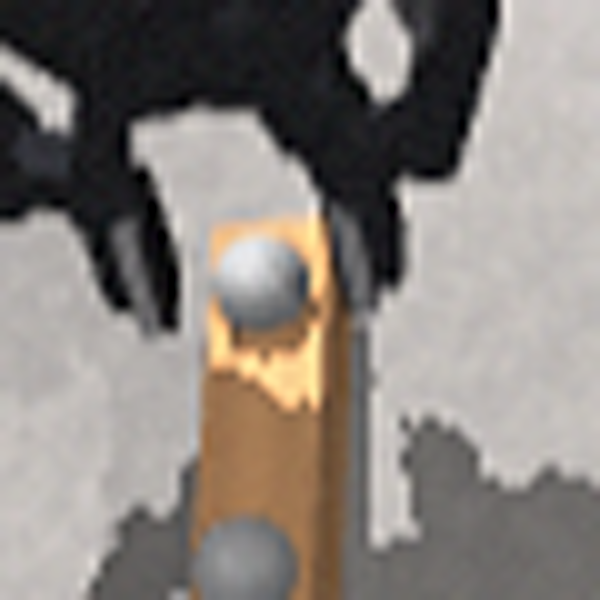

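```bash
python3 -m pendant '[[[0.3,0,0,0,0],[0.5,0,0,0,0],[1,0,0,0,0],[1,0,0,0,0],[1,0,0,0,0],[1,0,0,0,0]]]' 30
python3 -m pendant '[[[1,0,0,0.006,0],[1,0,0,0.015,0],[1,0,0,0.03,0],[1,0,0,0.05,0],[1,0,0,0.07,0],[1,0,0,0.07,0]]]'
python3 - <<'E'
from h import *
cap('scene','s11');s=cv2.imread('pics/s11.png')
cv2.imwrite('pics/s11z.png',cv2.resize(s[215:295,170:250],(600,600),interpolation=2))
E
```

```text
time_s: 14.65
eef_pos: [509.8, -298.9, 35.2]
ee_rot: [0.001, 0.767, 0.641, 0.0]
force: [1.0, -1.7, 4.7]
grip_width: 0.227
time_s: 15.25
eef_pos: [510.6, -299.2, 107.7]
ee_rot: [0.002, 0.767, 0.641, 0.0]
force: [-0.7, -0.4, -0.4]
grip_width: 0.23
```

View pics/s11z.png

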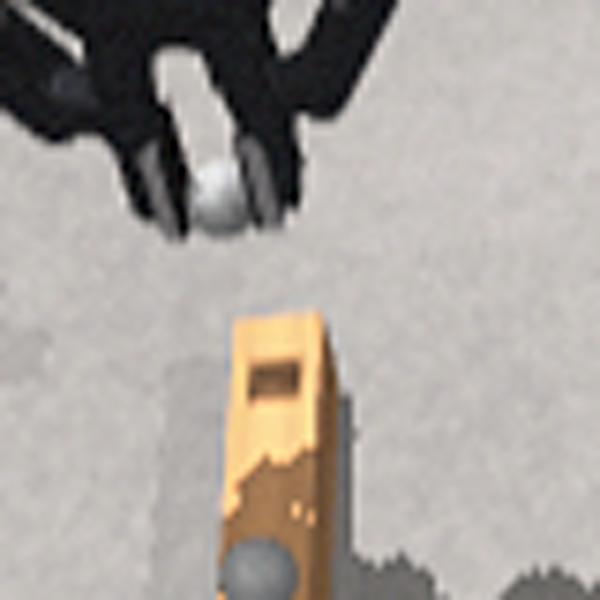

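```bash
python3 -m pendant '[[[1,0.002,0.01,0.02,1],[1,0.007,0.04,0.03,2],[1,0.014,0.075,0.03,3],[1,0.021,0.11,0.03,3],[1,0.028,0.15,0.03,3],[1,0.036,0.19,0.03,3],[1,0.044,0.23,0.03,3],[1,0.052,0.27,0.03,3],[1,0.06,0.31,0.03,3],[1,0.068,0.35,0.03,3],[1,0.076,0.39,0.02,3],[1,0.082,0.425,0.005,3],[1,0.0865,0.445,-0.01,3],[1,0.0865,0.457,-0.02,3],[1,0.0865,0.457,-0.025,3],[1,0.0865,0.457,-0.025,3],[1,0.0865,0.457,-0.025,3]]]'
python3 - <<'E'
from h import *
cap('scene','s12');s=cv2.imread('pics/s12.png')
cv2.imwrite('pics/s12z.png',cv2.resize(s[180:280,360:460],(600,600),interpolation=2))
E
```

```text
time_s: 17.0
eef_pos: [596.4, 157.2, 80.3]
ee_rot: [0.0, 0.751, 0.661, 0.0]
force: [1.3, 0.7, -0.5]
grip_width: 0.227
```

View pics/s12z.png

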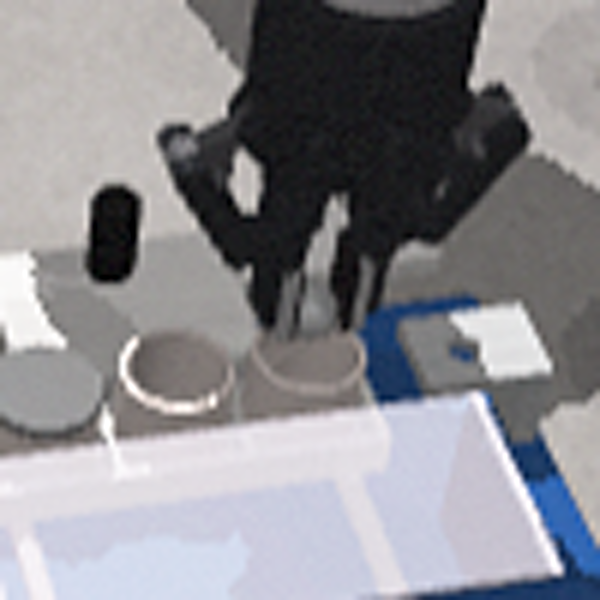

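```bash
python3 - <<'E'
from h import *
c=lambda p:np.round([(p[0]-360+.5)*6-.5,(p[1]-180+.5)*6-.5])
q=lambda U,V,z:px('scene',(U+.5)/6-.5+360,(V+.5)/6-.5+180,z)
print(c(proj('scene',[596.4,157.2,86])),q(318,305,86),q(308,363,62),q(178,372,62))
E
```

```text
[309. 309.] [595.51659074 161.20611492  86.        ] [601.97263342 157.5361351   62.        ] [591.28945835 108.85122363  62.        ]
```

```bash
python3 -m pendant '[[[1,0.002,-0.002,-0.006,0],[1,0.002,-0.002,-0.014,0],[1,0.002,-0.002,-0.015,0],[1,0.002,-0.002,-0.015,0],[0.5,0.002,-0.002,-0.015,0],[0.3,0.002,-0.002,-0.015,0],[0.3,0.002,-0.002,-0.015,0],[0.3,0.002,-0.002,-0.015,0],[0.3,0.002,-0.002,0.01,0],[0.2,0.002,-0.002,0.05,0],[0.1,-0.01,-0.04,0.07,0],[0.1,-0.016,-0.08,0.07,0],[0.1,-0.018,-0.12,0.07,0],[0.1,-0.018,-0.16,0.07,0]]]' 30
python3 - <<'E'
from h import *
cap('scene','s13');s=cv2.imread('pics/s13.png')
cv2.imwrite('pics/s13z.png',cv2.resize(s[180:280,340:460],(720,600),interpolation=2))
cap('top','t13');s=cv2.imread('pics/t13.png')
cv2.imwrite('pics/t13z.png',cv2.resize(s[190:270,200:300],(750,600),interpolation=2))
E
```

```text
time_s: 18.45
eef_pos: [577.7, -3.0, 150.2]
ee_rot: [0.0, 0.75, 0.661, 0.0]
force: [1.6, 0.3, -0.9]
grip_width: 0.451
```

View pics/s13z.png

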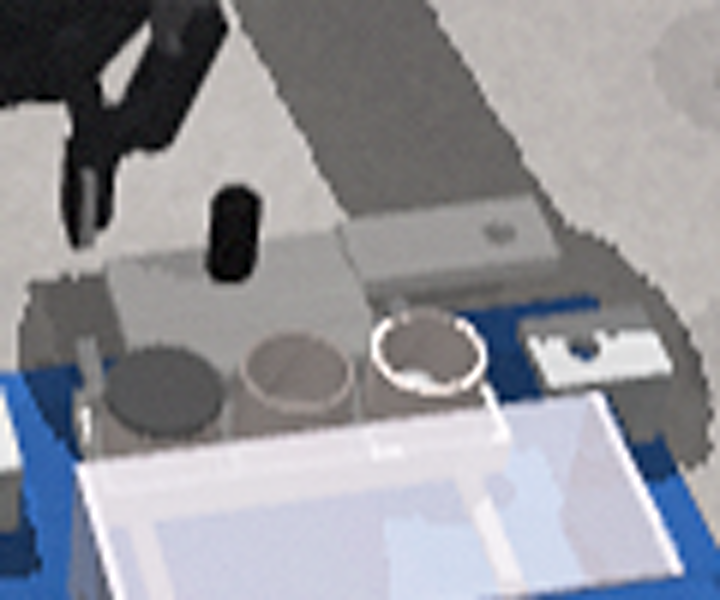

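View pics/t13z.png

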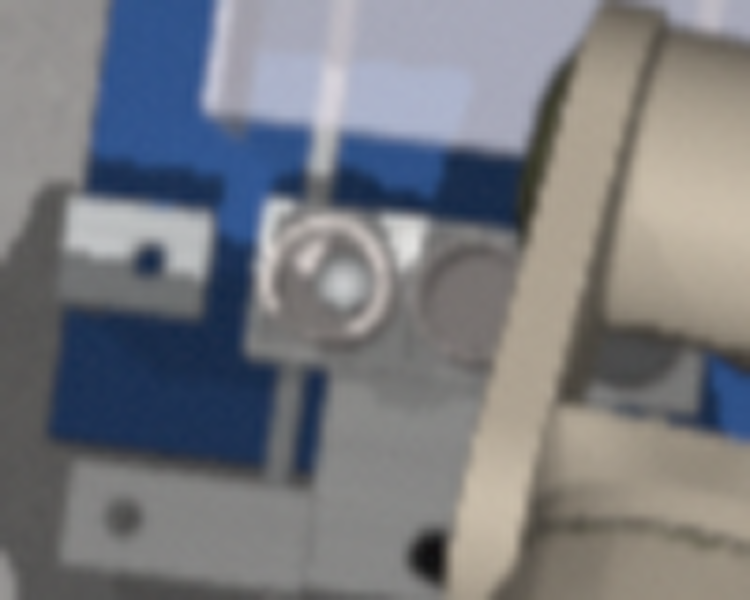

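```bash
python3 -m pendant '[[[0,0,-0.04,0,-1],[0,0,-0.08,0,-2],[0,0.001,-0.12,0,-3],[0,0.003,-0.16,0,-3],[0,0.005,-0.2,0,-3],[0,0.007,-0.24,0,-3],[0,0.009,-0.28,-0.02,-3],[0,0.0103,-0.305,-0.045,-3],[0,0.0103,-0.31,-0.07,-3],[0,0.0103,-0.31,-0.08,-3],[0,0.0103,-0.31,-0.08,-3],[0,0.0103,-0.31,-0.08,-3]]]' 
python3 - <<'E'
from h import *
e=monitor.sense()['eef_pos'];print(e)
cap('scene','s14');s=cv2.imread('pics/s14.png')
cv2.imwrite('pics/s14z.png',cv2.resize(s[240:320,165:245],(600,600),interpolation=2))
c=lambda p:np.round([(p[0]-165+.5)*7.5-.5,(p[1]-240+.5)*7.5-.5])
print(c(proj('scene',e)),c(proj('scene',[e[0],e[1],40])))
E
```

```text
time_s: 19.75
eef_pos: [589.2, -311.0, 71.2]
ee_rot: [0.001, 0.767, 0.642, 0.0]
force: [-0.1, 0.1, 0.7]
grip_width: 0.497
[ 589.16258999 -310.95737406   71.15537941]
[282. 325.] [303. 393.]
```

View pics/s14z.png

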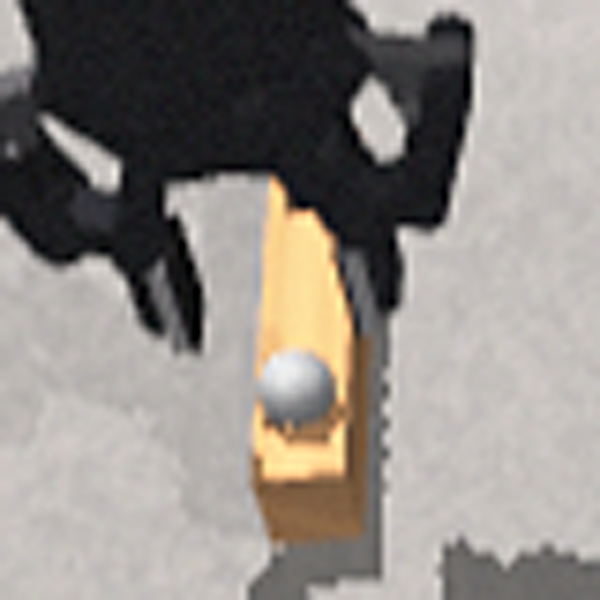

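```bash
python3 -m pendant '[[[0.1,-0.001,-0.002,-0.01,0],[0.1,-0.001,-0.002,-0.025,0],[0.1,-0.001,-0.002,-0.036,0],[0.1,-0.001,-0.002,-0.036,0],[0.1,-0.001,-0.002,-0.036,0],[0.3,-0.001,-0.002,-0.036,0],[0.5,-0.001,-0.002,-0.036,0],[1,-0.001,-0.002,-0.036,0],[1,-0.001,-0.002,-0.036,0],[1,-0.001,-0.002,-0.036,0],[1,-0.001,-0.002,-0.036,0]]]' 30
python3 -m pendant '[[[1,0,0,0.006,0],[1,0,0,0.015,0],[1,0,0,0.03,0],[1,0,0,0.05,0],[1,0,0,0.07,0],[1,0,0,0.09,0]]]'
python3 - <<'E'
from h import *
cap('scene','s15');s=cv2.imread('pics/s15.png')
cv2.imwrite('pics/s15z.png',cv2.resize(s[225:325,155:255],(600,600),interpolation=2))
print(monitor.sense()['eef_pos'])
E
```

```text
time_s: 20.9
eef_pos: [587.7, -313.5, 34.2]
ee_rot: [0.0, 0.767, 0.641, 0.0]
force: [0.6, 2.1, 3.8]
grip_width: 0.228
time_s: 21.5
eef_pos: [587.4, -313.8, 125.8]
ee_rot: [0.001, 0.767, 0.641, -0.0]
force: [0.5, 1.0, 1.0]
grip_width: 0.228
[ 588.58370493 -314.660148    129.74948358]
```

View pics/s15z.png

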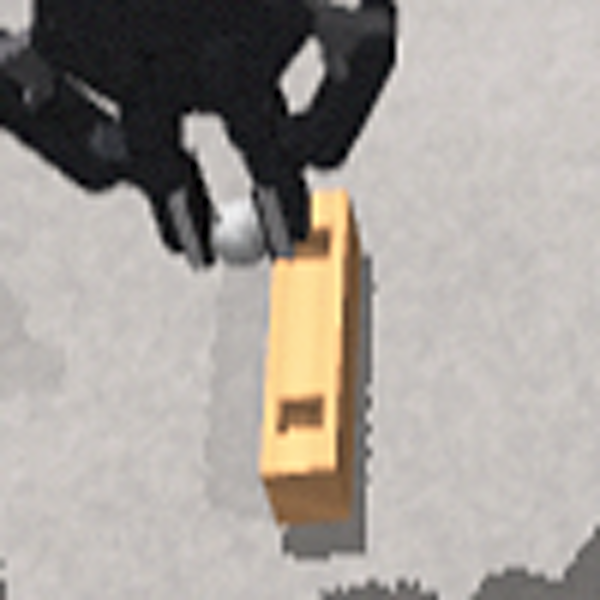

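```bash
python3 -m pendant '[[[1,0,0.02,0.01,1],[1,0,0.05,0.015,2],[1,0,0.085,0.015,3],[1,0,0.12,0.015,3],[1,0,0.16,0.015,3],[1,0,0.2,0.015,3],[1,0,0.24,0.015,3],[1,0,0.28,0.015,3],[1,0,0.32,0.015,3],[1,0,0.36,0.005,3],[1,0.002,0.395,-0.015,3],[1,0.0025,0.415,-0.03,3],[1,0.0025,0.42,-0.042,3],[1,0.0025,0.42,-0.046,3],[1,0.0025,0.42,-0.046,3],[1,0.0025,0.42,-0.046,3]]]'
python3 - <<'E'
from h import *
cap('scene','s16');s=cv2.imread('pics/s16.png')
cv2.imwrite('pics/s16z.png',cv2.resize(s[180:280,340:460],(720,600),interpolation=2))
e=monitor.sense()['eef_pos'];print(e)
c=lambda p:np.round([(p[0]-340+.5)*6-.5,(p[1]-180+.5)*6-.5])
print(c(proj('scene',e)),c(proj('scene',e+[0,0,5])),c(proj('scene',[e[0],e[1],62])))
E
```

```text
time_s: 23.15
eef_pos: [590.3, 105.3, 78.5]
ee_rot: [0.0, 0.751, 0.661, 0.0]
force: [1.0, -0.3, -0.7]
grip_width: 0.23
[590.39603185 105.38897065  78.64824646]
[293. 342.] [294. 333.] [289. 372.]
```

View pics/s16z.png

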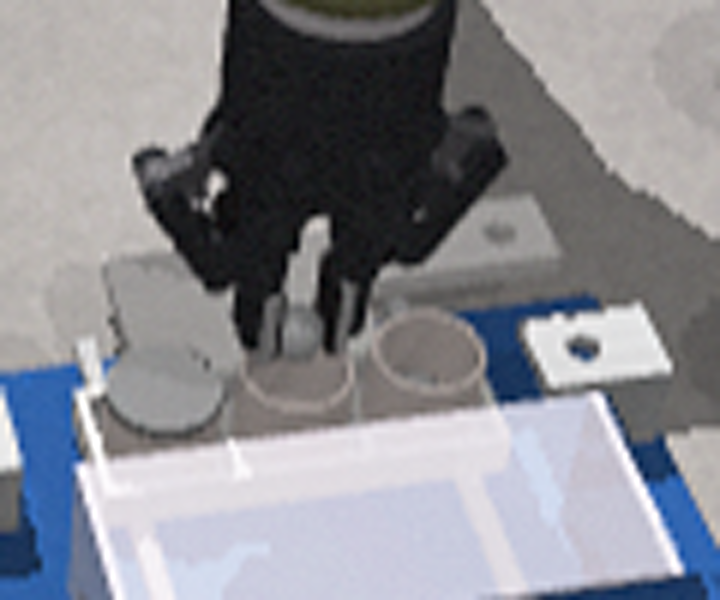

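```bash
python3 -m pendant '[[[1,0.001,0,-0.006,0],[1,0.001,0,-0.012,0],[1,0.001,0,-0.013,0],[1,0.001,0,-0.013,0],[0.5,0.001,0,-0.013,0],[0.3,0.001,0,-0.013,0],[0.3,0.001,0,-0.013,0],[0.3,0.001,0,-0.013,0],[0.3,0.001,0,0.01,0],[0.2,0.001,0,0.05,0],[0.1,0,-0.02,0.09,0],[0.1,-0.01,-0.06,0.12,0],[0.1,-0.02,-0.11,0.12,0],[0.1,-0.03,-0.16,0.12,0],[0.1,-0.05,-0.2,0.12,0],[0.1,-0.07,-0.24,0.12,0],[0.1,-0.1,-0.28,0.12,0],[0.1,-0.1,-0.28,0.12,0]]]' 30
python3 - <<'E'
from h import *
cap('scene','s17');s=cv2.imread('pics/s17.png')
cv2.imwrite('pics/s17z.png',cv2.resize(s[200:320,310:470],(800,600),interpolation=2))
cap('top','t17');s=cv2.imread('pics/t17.png')
cv2.imwrite('pics/t17z.png',cv2.resize(s[170:290,200:350],(750,600),interpolation=2))
E
```

```text
time_s: 25.0
eef_pos: [487.5, -177.5, 198.0]
ee_rot: [0.0, 0.752, 0.659, -0.001]
force: [0.6, 0.3, 0.5]
grip_width: 0.453
```

View pics/s17z.png

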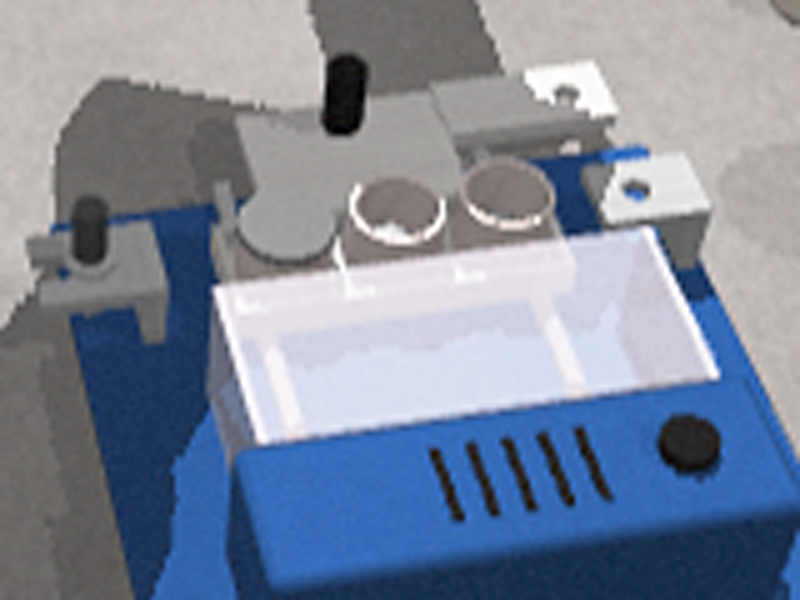

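View pics/t17z.png

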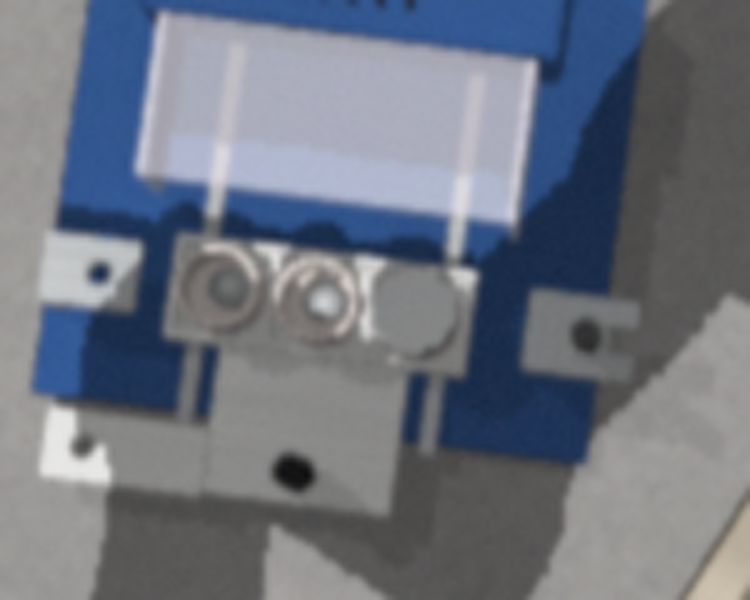

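View pics/s17.png

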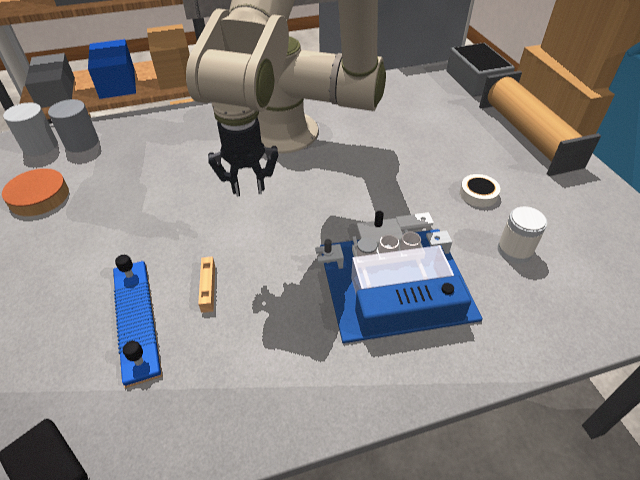

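```bash
python3 - <<'E'
from h import *
def blob(f,cam,u,v,r):
    im=cv2.imread(f).astype(float).sum(2)[v-r:v+r+1,u-r:u+r+1]; w=np.clip(150-im,0,None); yy,xx=np.mgrid[v-r:v+r+1,u-r:u+r+1]
    a=(w*xx).sum()/w.sum(),(w*yy).sum()/w.sum(); return np.round(a,2),px(cam,*a,60)[:2].round(1)
a=blob('pics/top0.png','top',263,229,8);b=blob('pics/t17.png','top',258,264,8);b8=blob('pics/t8.png','top',258,264,8)
c=blob('pics/scene0.png','scene',389,244,9);d=blob('pics/s17.png','scene',378,219,9);d8=blob('pics/s8.png','scene',378,219,9)
print(a,b,b8,np.linalg.norm(b[1]-a[1]));print(c,d,d8,np.linalg.norm(d[1]-c[1]))
E
```

```text
(array([263.32, 229.85]), array([589.4, 106. ])) (array([258.45, 264.15]), array([500.4, 117.3])) (array([258.46, 264.16]), array([500.4, 117.2])) 89.7144915830213
(array([388.47, 245.78]), array([601.1, 103. ])) (array([378.45, 218.94]), array([513.7, 114.2])) (array([378.39, 218.91]), array([513.5, 114.1])) 88.11469797939499
```

```bash
python3 -c "
from rig import order; print(order.finish_job())"
```

```text
the job is handed in; nothing more can be done
None
```

The shaker is ready for filling and the job is handed in. It took about 25 s of the 72 s allowed.

- **Pin:** I drew it out of the bore and parked it in the notch. The last pictures show it upright with its collar on the bracket.
- **Carriage:** I pulled it out by its handle until it met the stop. The arm measured 90.0 mm of travel, and the resistance rose to about 20 N there.
- **Balls:** One ball is in the middle cup and one in the left (+y) cup. The last top picture shows one in each, with the rack empty.
- **Cups and bystanders:** All three cups look seated in the carriage, and the sanding board, tape roll and tin look unmoved.

**Check that disagreed:** the carriage's travel came out as 89.7 mm from the top camera but 88.1 mm from the scene camera. I put the difference down to camera calibration (good to about 2 mm), because the arm's own reading and the force at the stop both say it is fully out. I did not pull it a second time.

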